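# Lay up a billet between torque plates

### The job

Get this mokume billet ready for the kiln: lay all the metal blanks on the bench, in any order, one upon another in a neat square stack in the middle of the lower torque plate, lined up with the plate. Then lower the upper plate over both studs, rib up and level, until it lies on the stack, put a nut on each stud and wind both nuts down until they bear finger-tight on the upper plate and it stays level. Leave the tin, hammer, mug and mandrel where they are.

Things in the scene. Friction and masses are not known exactly. Their poses are not given: they have to be found in the camera images.
- base_plate: the lower torque plate, fixed to the bench: dark steel, 240 x 80 x 16 mm, long side along its x axis, with two upright steel studs on its x axis, 85 mm to either side of the middle. Origin: centre of its underside, on the bench
- base_top (a point): centre of the upper face of the lower plate, 16 mm above the bench, where the stack is to be built
- stud_a_tip (a point): centre of the tip of the stud at the lower plate's +x end, 112 mm above the bench. Each stud stands 96 mm above the lower plate's upper face: plain shank 20.8 mm thick for the lowest 28 mm, then a coarse right-hand two-start thread (outer diameter 20.8 mm, 16 mm of travel per turn) up to 74 mm, then a plain 14 mm pilot that tapers to 7 mm over the last 10 mm
- stud_b_tip (a point): centre of the tip of the stud at the lower plate's -x end, the same as the other
- top_plate: the upper torque plate, loose, bright steel, 208 x 50 x 8 mm, long side along its x axis, about 0.75 kg, lying flat on the bench. Two 26 mm holes go through it on its x axis, 85 mm to either side of the middle; it fits over the studs either way round. Origin: centre of its underside; z points up, to the side with the rib
- rib_top (a point): centre of the top of the rib that the upper plate is lifted by, 43 mm above that plate's underside: the rib stands in the middle of the plate, 44 mm long (along the plate's x), 16 mm thick (along y), 35 mm high
- nut_a: steel flange nut, about 0.28 kg, standing loose on its flange: flange 58 mm in diameter, 8 mm high, above it a hexagon 36 mm across flats up to 36 mm height, one pair of flats facing along its x. Origin: centre of its underside. Bore 22.4 mm; threads 8 to 12 mm above the underside reach in to 15.6 mm. Clockwise from above winds it down; it stays where it is left
- nut_b: second flange nut, the same as nut_a. Either nut fits either stud: set over the tip it drops until its thread meets the stud's, with its underside roughly 60 mm above the lower plate, and then goes down only by turning, 16 mm per turn, with about 2 mm of play
- sheet_1: copper metal blank, a flat slab 64 x 42 x 8 mm, long side along its x axis, 0.19 kg, lying on the bench; may be absent. Origin: centre of its underside
- sheet_2: silver-coloured metal blank, a flat slab 64 x 42 x 8 mm, long side along its x axis, 0.19 kg, lying on the bench; may be absent. Origin: centre of its underside
- sheet_3: brass-yellow metal blank, a flat slab 64 x 42 x 8 mm, long side along its x axis, 0.19 kg, lying on the bench; may be absent. Origin: centre of its underside
- sheet_4: copper metal blank, a flat slab 64 x 42 x 8 mm, long side along its x axis, 0.19 kg, lying on the bench; may be absent. Origin: centre of its underside
- sheet_5: silver-coloured metal blank, a flat slab 64 x 42 x 8 mm, long side along its x axis, 0.19 kg, lying on the bench; may be absent. Origin: centre of its underside
- polish_tin: round red tin of polish, 55 mm in diameter, 30 mm high, standing loose among the parts; not needed, leave it where it is. Origin: centre of its underside
- hammer: hammer 260 mm long with black handle, lying loose across the bench beyond the parts; leave it. Origin: middle of its length, on the bench; handle to -x
- mug: dark blue mug, 84 mm in diameter, 85 mm high, at the far left; leave it. Origin: centre of its underside
- ring_mandrel: tapered steel ring mandrel 280 mm long, 25 mm thick, lying loose across the bench beyond the parts; leave it. Origin: middle of its length, on the bench
There are look-alikes about, which are no part of the job. Leave any pink or red look-alike of the sheet_2 alone.

How it is judged:
On the way, in this order (a step that is already met when the one before it is completed fails the run):
1. every blank lies flat in one stack in the middle of the lower plate, lined up with it, and is let go (horizontal distance between each of sheet_1, sheet_2, sheet_3, sheet_4, sheet_5 and base_plate below 0.012 m and angle between the x axis of each of sheet_1, sheet_2, sheet_3, sheet_4, sheet_5 and the x axis of base_plate, either way round below 0.17 rad and angle between each of sheet_1, sheet_2, sheet_3, sheet_4, sheet_5's own z axis and vertical below 0.06 rad and z of each of sheet_1, sheet_2, sheet_3, sheet_4, sheet_5 in the frame of base_top below 0.028 m and contact force between the fingers and sheet_1 below 0.5 N and contact force between the fingers and sheet_2 below 0.5 N and contact force between the fingers and sheet_3 below 0.5 N and contact force between the fingers and sheet_4 below 0.5 N and contact force between the fingers and sheet_5 below 0.5 N), for 0.2 s.
2. the upper plate is over both studs, level, lying on the stack, and is let go (horizontal distance between top_plate and base_plate below 0.005 m and angle between the x axis of top_plate and the x axis of base_plate, either way round below 0.05 rad and angle between top_plate's own z axis and vertical below 0.05 rad and z of top_plate in the frame of base_top below 0.035 m and (contact force between top_plate and sheet_1 above 2 N or contact force between top_plate and sheet_2 above 2 N or contact force between top_plate and sheet_3 above 2 N or contact force between top_plate and sheet_4 above 2 N or contact force between top_plate and sheet_5 above 2 N) and contact force between the fingers and top_plate below 0.5 N), for 0.2 s.
At the end, for the whole second after the job is handed in: Blanks flat in one stack, each within 12 mm and 10 degrees of the lower plate's middle and line; upper plate over both studs (within 5 mm), level within 3 degrees, pressing on the stack; a nut on each stud, its underside within 2.5 mm of the upper plate and pressing it with over 4 N (all of step 1 and horizontal distance between top_plate and base_plate below 0.005 m and angle between the x axis of top_plate and the x axis of base_plate, either way round below 0.05 rad and angle between top_plate's own z axis and vertical below 0.05 rad and z of top_plate in the frame of base_top below 0.035 m and (contact force between top_plate and sheet_1 above 2 N or contact force between top_plate and sheet_2 above 2 N or contact force between top_plate and sheet_3 above 2 N or contact force between top_plate and sheet_4 above 2 N or contact force between top_plate and sheet_5 above 2 N) and (((horizontal distance between nut_a and stud_a_tip below 0.004 m and angle between nut_a's own z axis and vertical below 0.1 rad and z of nut_a in the frame of top_plate below 0.0105 m and contact force between nut_a and top_plate above 4 N) and (horizontal distance between nut_b and stud_b_tip below 0.004 m and angle between nut_b's own z axis and vertical below 0.1 rad and z of nut_b in the frame of top_plate below 0.0105 m and contact force between nut_b and top_plate above 4 N)) or ((horizontal distance between nut_a and stud_b_tip below 0.004 m and angle between nut_a's own z axis and vertical below 0.1 rad and z of nut_a in the frame of top_plate below 0.0105 m and contact force between nut_a and top_plate above 4 N) and (horizontal distance between nut_b and stud_a_tip below 0.004 m and angle between nut_b's own z axis and vertical below 0.1 rad and z of nut_b in the frame of top_plate below 0.0105 m and contact force between nut_b and top_plate above 4 N)))); the robot touches nothing.
It fails at once if the tin, hammer, mug or mandrel is moved more than 30 mm (distance of any of polish_tin, hammer, mug, ring_mandrel from where it was at the start of the episode above 0.03 m).
Of sheet_1, sheet_2, sheet_3, sheet_4, sheet_5 only 2 to 4 are there at a start; the rules pass over those that are not, and their reading is None.
At some moment in a run one of nut_a, nut_b, top_plate may be knocked a few centimetres aside while the robot is not near it.
Once in a run the grip may slacken for a moment while it holds something.
It also fails if it takes over 210 s, if anything falls off the work surface, if the arm or the gripper's body presses on something with over 40 N, if the wrist force passes 120 N, or if a joint passes its speed limit or range.

### The arm

A 7-joint arm with a two-finger parallel gripper is mounted at the origin on the work surface. World frame = base frame: x ahead of the robot, y to its left, z up, the work surface at z = 0. Lengths are in m, angles in rad, forces in N, time in s.
With the tool pointing down it reaches from about 0.4 to 0.85 m from the base axis. Payload 6.9 kg.
Tool frame: the origin (TCP) lies midway between the tips of the shut fingers; the grasp point (between the pads) lies behind it (ctrl.pinch_z is the z of the grasp point in the tool frame, in m); z points along the fingers, y is the line along which they close (so a half turn about z gives the same grasp; the last joint's range is limited). The gripper opens to 85 mm and grips with 20 to 120 N. Pads are 22 mm wide; open, the fingers measure 114 mm over their backs; the gripper's body (76 mm by 85 mm) begins 54 mm behind the grasp point. The pads swing forward as they close: fully open they stand 13 mm farther back than shut.
Start: joints at [-1.111, 0.507, -0.238, 1.5, 0.126, 1.149, -0.155], TCP at [0.217, 0.586, 0.231] pointing down, gripper open.
Joint ranges: [-3.08, 3.08], [-0.24, 2.05], [-1.43, 1.35], [0, 2.5], [-1.52, 4.66], [0.17, 1.96], [-2.89, 2.89]. Speed limits (rad/s): [2.39, 2.39, 3.14, 3.14, 3.14, 3.14, 3.14].

### API

Orientations are given as a unit quaternion [w, x, y, z].
In Python, from station import ctrl, get_state, vision, ticket, models gives the robot as it stands. Calls block until the motion is done:
- ctrl.movep(position, orientation): joint-space move of the TCP to a pose.
- ctrl.movel(position, frame=None, max_speed=0.15): straight line of the TCP; frame=None keeps the orientation; max_speed is the mean speed in m/s.
- ctrl.set_joints(angles): joint-space move.
- ctrl.ungrasp() and ctrl.close_gripper(force=None): open the fingers fully, or close them until they stop; force is the grip in N (None keeps the last).
- ctrl.pause(seconds).
- ctrl.ik(position, orientation): joint angles nearest the present ones, or None.
- get_state(): the state.
- vision.grab_frame(name): name is "scene" or "side" or "wrist"; returns (picture, depth): 480x640x3 uint8, blue, green, red; 480x640 float32, m along the optical axis (not along the pixel's ray), 0 where there is no reading.
- vision.camera_info(name): a dict with "mtx" (3x3 intrinsics, pixels), "R" (3x3) and "t" (3): a world point X has camera coordinates R X + t; the wrist camera has in their place "hand_eye" (4x4, takes a point from camera to tool coordinates, whose origin is the TCP and whose axes are the flange's). Camera axes: x right, y down, z forward; pixel columns grow to the right and rows downward; lengths in m; the calibration is good to about 2 mm. The wrist camera is an equidistant fisheye: a pixel r from the principal point sees the ray r / f radians off the axis. A picture is of the moment at which its call begins: read the wrist's pose just before it. camera_info takes no time and is no camera call.
A pose or a line that the arm cannot do raises ctrl.Unreachable and nothing moves.
- ticket.close_job(): hands the job in; it is judged then, once.
Trained networks look in the newest picture that a camera, given by its name, has taken for a name from the list of things; names that differ only in an ending like _2 or _b are one class to them, and where a whole thing is asked for, a point or a joint stands for the part that bears it (a point fixed in the world has none). Each returns a list of dicts, best first, with "p" (0 to 1); they miss things now and then, are a little off and sometimes report something else, mostly with a low value. They report only what shows in the picture. A call takes as long as a camera call. They do not tell look-alikes from the thing itself.
- models.recognise(camera, target): "point" ([column, row] in pixels, amid what is visible of it).
- models.masks_of(camera, target): "mask" (480x640 bool, what is visible of it) and "point" ([column, row] in pixels, amid what is visible of it).
The state is a dict: "time": time; "qpos": joint angles; "qd": joint speeds; "tau": joint torques, N m; "tcp_pos": TCP position; "eef_rot": TCP orientation; "contact_force": force on the tool from outside, world axes, zero at the start; "wrist_torque": the same for the moment, N m; "width": finger opening in m; "gripper_force": force on a finger pad.
Only numpy, scipy, OpenCV 4.12 (cv2) and the standard library are available. Lean on these libraries where they do the work, as an engineer would, in place of code of your own. Each camera call takes 0.05 s, during which the arm holds its last target. There are 200 camera calls.

## Working session

There is one attempt and no reset: what is moved stays moved. The work goes in short steps, each a Python script; the robot and the scene stay as the last script left them, time stands still between calls to the robot, and variables do not carry over. Pictures are saved under pics/ and viewed, at most 14 in all, crops included, and the job is handed in when it is done.

```bash
ls; mkdir -p pics; python3 - <<'E'
from station import ctrl, get_state, vision, ticket, models
import cv2, numpy as np
for c in ("scene","side","wrist"):
    im,d=vision.grab_frame(c); cv2.imwrite(f"pics/{c}0.png",im)
    i=vision.camera_info(c); print(c,{k:np.round(np.array(v),3).tolist() if not isinstance(v,str) else v for k,v in i.items()})
s=get_state(); print(s, ctrl.pinch_z)
E
```

```text
pics
scene {'mtx': [[562.731, 0.0, 314.053], [0.0, 562.731, 233.502], [0.0, 0.0, 1.0]], 'R': [[-0.743, 0.669, 0.0], [0.548, 0.608, -0.574], [-0.384, -0.427, -0.819]], 't': [0.422, -0.309, 1.526]}
side {'mtx': [[436.453, 0.0, 312.46], [0.0, 436.453, 234.943], [0.0, 0.0, 1.0]], 'R': [[0.808, -0.589, 0.019], [-0.328, -0.476, -0.816], [0.489, 0.653, -0.578]], 't': [-0.466, 0.295, 0.754]}
wrist {'mtx': [[371.648, 0.0, 319.079], [0.0, 371.648, 241.383], [0.0, 0.0, 1.0]], 'hand_eye': [[-0.0, -0.965, -0.263, 0.067], [1.0, -0.0, -0.0, -0.0], [0.0, -0.263, 0.965, -0.142], [0.0, 0.0, 0.0, 1.0]]}
{'time': 0.15, 'qpos': array([-1.1104869 ,  0.50815135, -0.23756332,  1.50089405,  0.12565438,
        1.14892458, -0.15482058]), 'qd': array([ 2.40970805e-05, -1.43950127e-03,  4.78195223e-04, -3.57848834e-03,
       -3.37383054e-04, -6.99675365e-04,  4.38056521e-04]), 'tau': array([-2.68932556e-03, -6.21008134e+01, -2.18903393e+00, -2.49836308e+01,
        1.27697352e-02,  9.10871546e-03, -1.15584913e-05]), 'tcp_pos': array([0.2170353 , 0.58569196, 0.23062922]), 'eef_rot': array([-1.36407257e-04,  1.76483276e-01,  9.84303391e-01, -6.84435532e-04]), 'contact_force': array([-0.06692213,  1.04635941, -0.02222537]), 'wrist_torque': array([ 0.00090348,  0.02244636, -0.03701885]), 'gripper_force': 0.0, 'width': 0.08540713001691458} -0.0187
```

View pics/scene0.png

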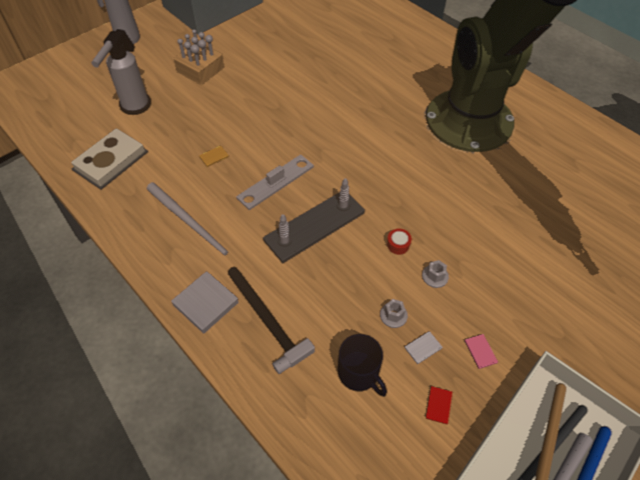

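View pics/side0.png

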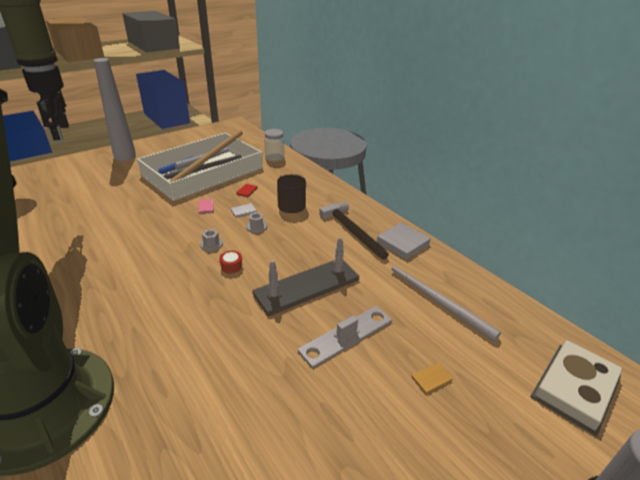

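View pics/wrist0.png

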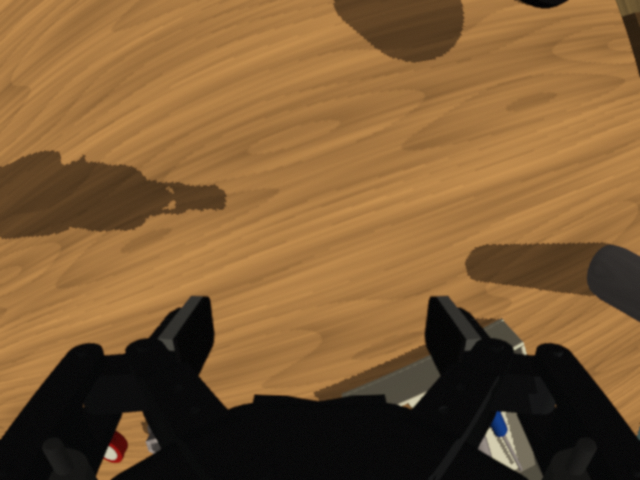

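Scene (640x480) shows the lower plate at (314,228), the top plate at (276,182), and the nuts at (395,312) and (436,272). The silver blank is at (423,347) and the brass one at (213,156). The pink (481,351) and red (439,405) decoys must be left alone, along with the tin (399,240), hammer, mug and mandrel. The side view agrees that only two blanks are present. The wrist view shows bare bench.

```bash
cat > h.py <<'E'
from station import ctrl, get_state, vision, ticket, models
import cv2, numpy as np
from scipy.spatial.transform import Rotation as Ro
def quat(yaw):  # tool down, tool y axis (closing line) at world angle yaw (half-turn ambiguous)
    y=np.array([np.cos(yaw),np.sin(yaw),0]); z=np.array([0,0,-1.]); x=np.cross(y,z)
    q=Ro.from_matrix(np.c_[x,y,z]).as_quat(); return q[[3,0,1,2]]
def cloud(cam,pose=None):
    """world points (480,640,3), nan where no depth; picture"""
    info=vision.camera_info(cam); s=get_state(); im,d=vision.grab_frame(cam)
    K=np.array(info["mtx"]); v,u=np.mgrid[:480,:640]; a=(u-K[0,2])/K[0,0]; b=(v-K[1,2])/K[1,1]
    if cam=="wrist":
        r=np.hypot(a,b)+1e-9; t=np.tan(np.minimum(r,1.5))/r; a=a*t; b=b*t
    P=np.dstack([a*d,b*d,d]); P[d<=0]=np.nan
    if cam=="wrist":
        H=np.array(info["hand_eye"]); w=s["eef_rot"]; R=Ro.from_quat([w[1],w[2],w[3],w[0]]).as_matrix()
        P=(P@H[:3,:3].T+H[:3,3])@R.T+s["tcp_pos"]
    else: P=(P-np.array(info["t"]))@np.array(info["R"])
    return P,im
def rect(P,m,zlo,zhi):
    """centre, yaw of long side, sizes, median z of masked points within a height band"""
    Q=P[m]; Q=Q[(Q[:,2]>zlo)&(Q[:,2]<zhi)]
    if len(Q)<10: return None
    (c,(w,h),ang)=cv2.minAreaRect((Q[:,:2]*1000).astype(np.float32))
    if w<h: w,h,ang=h,w,ang+90
    y=np.deg2rad(ang); y=(y+np.pi/2)%np.pi-np.pi/2
    return np.array(c)/1000,y,(w,h),np.median(Q[:,2]),len(Q)
E
python3 - <<'E'
from h import *
np.set_printoptions(precision=4,suppress=True)
for cam in ("scene","side"):
    P,im=cloud(cam)
    for n,lo,hi in (("base_plate",.010,.022),("top_plate",.003,.014),("rib_top",.036,.05),("nut_a",.027,.045),("nut_a",.002,.014),("sheet_1",-1,1),("sheet_2",-1,1),("sheet_3",-1,1),("polish_tin",.02,.04)):
        for o in models.masks_of(cam,n):
            if o["p"]<.25: continue
            r=rect(P,o["mask"],lo,hi)
            print(cam,n,round(o["p"],2),np.round(o["point"]),im[o["mask"]].mean(0).round(), r and (r[0],round(r[1],3),np.round(r[2],1),round(r[3],4),r[4]))
    X=np.concatenate([P.reshape(-1,3)]); 
    np.save(f"/tmp/{cam}.npy",P)
E
```

```text
scene base_plate 0.74 [315. 224.] [59. 66. 75.] (array([ 0.5514, -0.0155]), np.float64(-0.088), array([240.4,  83.7]), np.float64(0.0144), 2509)
scene top_plate 0.94 [274. 180.] [103. 111. 127.] (array([ 0.5318, -0.1814]), np.float64(-0.022), array([211. ,  56.5]), np.float64(0.0066), 995)
scene rib_top 0.95 [274. 181.] [105. 111. 126.] (array([ 0.5311, -0.1798]), np.float64(0.079), array([44.1, 17.2]), np.float64(0.0412), 101)
scene nut_a 0.87 [394. 314.] [ 98. 103. 116.] (array([0.5826, 0.2668]), np.float64(0.001), array([37.7, 36.5]), np.float64(0.0337), 193)
scene nut_a 0.59 [436. 274.] [ 97. 102. 115.] (array([0.4452, 0.2634]), np.float64(0.699), array([42.5, 35.8]), np.float64(0.0337), 182)
scene nut_a 0.87 [394. 314.] [ 98. 103. 116.] (array([0.5865, 0.2699]), np.float64(-1.032), array([56.4, 45. ]), np.float64(0.0058), 252)
scene nut_a 0.59 [436. 274.] [ 97. 102. 115.] (array([0.4486, 0.2641]), np.float64(-1.205), array([56.1, 47.9]), np.float64(0.0057), 241)
scene sheet_1 0.98 [483. 349.] [101.  90. 174.] (array([0.5069, 0.4402]), np.float64(1.176), array([69.4, 52.2]), np.f
[... 3919 characters left out ...]
196)
side sheet_3 0.77 [205. 205.] [128. 117. 202.] (array([0.5078, 0.4487]), np.float64(1.127), array([83.3, 44.5]), np.float64(0.0094), 192)
side sheet_3 0.69 [429. 373.] [ 65. 131. 176.] (array([ 0.5961, -0.3503]), np.float64(-0.13), array([72.1, 49.2]), np.float64(0.0092), 778)
side sheet_3 0.62 [247. 193.] [ 44.  57. 169.] (array([0.6594, 0.4596]), np.float64(0.586), array([79. , 43.1]), np.float64(0.0097), 154)
side sheet_3 0.47 [243. 208.] [166. 171. 178.] (array([0.5875, 0.3565]), np.float64(-0.195), array([63.8, 45.5]), np.float64(0.0092), 196)
side polish_tin 0.72 [231. 262.] [ 80.  97. 150.] (array([0.441 , 0.1512]), np.float64(0.701), array([55.9, 53.4]), np.float64(0.0316), 326)
```

```bash
cat >> h.py <<'E'
BASE=np.array([.5497,-.0157]); BY=-.089
def best(p,yaw):
    c=[(ctrl.ik(p,quat(yaw+k)),quat(yaw+k)) for k in (0,np.pi)]
    c=[(q,o) for q,o in c if q is not None]
    return min(c,key=lambda t:abs(t[0][6]))
def over(x,y,yaw,z=.22):
    """raise, then joint move to above a place"""
    p=get_state()["tcp_pos"]
    if p[2]<z-.005: ctrl.movel([p[0],p[1],z],max_speed=.25)
    q,o=best([x,y,z],yaw); ctrl.movep([x,y,z],o)
def down(x,y,z,v=.2):
    p=get_state()["tcp_pos"]
    if p[2]>z+.05: ctrl.movel([x,y,z+.03],max_speed=v)
    ctrl.movel([x,y,z],max_speed=.06)
def st(tag=""):
    s=get_state(); print(tag,"t",round(s["time"],1),"p",np.round(s["tcp_pos"],4),"w",round(s["width"],4),"gf",round(s["gripper_force"],1),"F",np.round(s["contact_force"],1),"q7",round(s["qpos"][6],2),"T",np.round(s["wrist_torque"],2))
def blank(x,y,yaw,n,off=0):
    """fetch a blank and put it on the stack as number n (from 0)"""
    over(x,y,yaw+np.pi/2); d=off*np.array([-np.sin(yaw),np.cos(yaw)])
    down(x+d[0],y+d[1],.0008); st("at"); ctrl.close_gripper(60); st("grip")
    g=get_state()["tcp_pos"][2]; over(*BASE,BY+np.pi/2); st("carry")
    if get_state()["width"]<.035: print("LOST"); return False
    down(*BASE,g+.0165+.008*n); st("placed"); ctrl.ungrasp(); over(*BASE,BY+np.pi/2,.22); return True
E
python3 - <<'E'
from h import *
blank(.588,.3565,-.165,0,.008)
E
```

```text
at t 4.5 p [5.893e-01 3.644e-01 5.000e-04] w 0.0853 gf 0.0 F [ 0.4  0.2 -0.5] q7 0.64 T [ 0.02 -0.04 -0.06]
grip t 5.0 p [0.5897 0.3643 0.0016] w 0.0397 gf 60.8 F [-0.9 -1.7  6.4] q7 0.64 T [-0.46  0.21 -0.04]
carry t 7.5 p [ 0.5502 -0.014   0.22  ] w 0.0397 gf 60.7 F [-0.2 -0.2 -1.6] q7 1.35 T [-0.01 -0.01 -0.01]
placed t 9.1 p [ 0.5493 -0.0157  0.0176] w 0.0396 gf 60.7 F [-0.4 -0.  -0.6] q7 1.26 T [-0.04  0.02 -0.05]
```

```bash
python3 - <<'E'
from h import *
P,im=cloud("wrist"); cv2.imwrite("pics/w1.png",im)
# grey blank top z 16+8=24mm in base frame
c,s=np.cos(BY),np.sin(BY); D=P[...,:2]-BASE; u=D[...,0]*c+D[...,1]*s; v=-D[...,0]*s+D[...,1]*c
m=(abs(u)<.07)&(abs(v)<.05)
print("stack",rect(P,m,.020,.03)); print("plate",rect(P,(abs(u)<.14)&(abs(v)<.06),.011,.020))
blank(.5963,-.3508,-.17,1)
P,im=cloud("wrist"); cv2.imwrite("pics/w2.png",im)
print("stack2",rect(P,m,.028,.038))
for sg in (1,-1): print("stud",sg,rect(P,(np.hypot(u-sg*.085,v)<.03),.075,.2))
E
```

```text
stack (array([ 0.53145612, -0.01459379]), np.float64(-0.10144100434360848), (103.2456283569336, 42.10287857055664), np.float64(0.023191533432385808), 3003)
plate (array([ 0.55048193, -0.01579984]), np.float64(-0.09435859374065192), (240.9200897216797, 80.87511444091797), np.float64(0.015259092215592629), 15403)
at t 15.7 p [ 0.5962 -0.3509  0.0006] w 0.0855 gf 0.0 F [ 0.9 -0.1  0.4] q7 -0.56 T [ 0.01 -0.   -0.05]
grip t 16.2 p [ 0.5966 -0.3514  0.0017] w 0.0399 gf 60.8 F [-0.5  0.4  6.1] q7 -0.56 T [0.03 0.16 0.  ]
carry t 18.5 p [ 0.55   -0.017   0.2201] w 0.0396 gf 62.9 F [-0.6  0.1 -1.9] q7 -1.03 T [-0.03  0.06 -0.01]
placed t 20.1 p [ 0.5495 -0.0156  0.0257] w 0.0396 gf 62.9 F [ 0.  -0.3 -1.7] q7 -0.79 T [-0.07 -0.02  0.01]
stack2 (array([ 0.54836548, -0.01587896]), np.float64(-0.07550487796149064), (64.47566986083984, 41.661415100097656), np.float64(0.03124548844254192), 3160)
stud 1 (array([ 0.6349151 , -0.02378745]), np.float64(-1.367106597993815), (19.883771896362305, 19.51161766052246), np.float64(0.10210496565052107), 558)
stud -1 (array([ 0.46911642, -0.00825577]), np.float64(1.3596310881692055), (19.058500289916992, 14.724274635314941), np.float64(0.09331176543353778), 585)
```

View pics/w2.png

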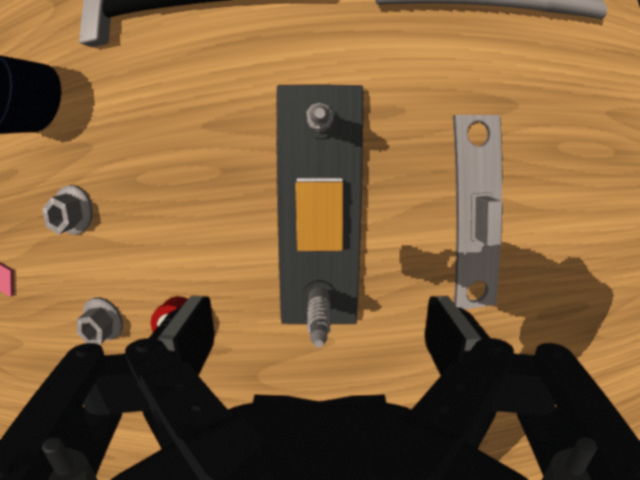

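The stack is neat: the brass blank sits at (319,215) on the silver one, centred on the lower plate, within about 2 mm. The studs are at (319,115) and (319,330). Next is the upper plate.

```bash
python3 - <<'E'
from h import *
over(.531,-.181,np.pi/2,.22); 
P,im=cloud("wrist"); cv2.imwrite("pics/w3.png",im)
m=np.hypot(P[...,0]-.531,P[...,1]+.181)<.13
f=lambda r:(np.round(r[0],4),round(r[1],4),np.round(r[2],1),round(r[3],4))
print("plate",f(rect(P,m&(abs(P[...,1]+.181)<.06),.004,.012))); print("rib",f(rect(P,m,.038,.05)))
st()
# stud tips from here too
for x,y in ((.6346,-.0236),(.4653,-.0082)):
    k=np.hypot(P[...,0]-x,P[...,1]-y)<.03
    q=P[k&(P[...,2]>.105)]; print("tip",len(q),q.mean(0) if len(q) else None, rect(P,k,.03,.1) and f(rect(P,k,.03,.1)))
E
```

```text
plate (array([ 0.5311, -0.1817]), np.float64(-0.0013), array([208.,  51.]), np.float64(0.0073))
rib (array([ 0.5308, -0.1814]), np.float64(0.0009), array([44.4, 15.2]), np.float64(0.0421))
 t 22.6 p [ 0.5313 -0.1801  0.2197] w 0.0856 gf 0.0 F [-0.   0.9  0. ] q7 -0.69 T [0.07 0.03 0.05]
tip 151 [ 0.63447982 -0.02575528  0.10899321] (array([ 0.6346, -0.0271]), np.float64(-0.0568), array([21.3, 16. ]), np.float64(0.0697))
tip 115 [ 0.46701807 -0.00941642  0.10895236] (array([ 0.4673, -0.01  ]), np.float64(0.6335), array([21.1, 17.1]), np.float64(0.0674))
```

View pics/w3.png

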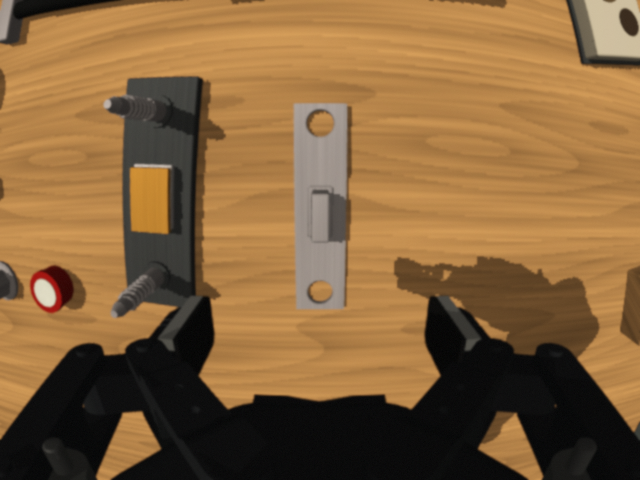

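```bash
sed -i 's/^BASE=.*/BASE=np.array([.5503,-.0160]); BY=-.093/' h.py; python3 - <<'E'
from h import *
x,y=.5310,-.1815
down(x,y,.0125); st("at"); ctrl.close_gripper(110); ctrl.pause(.2); st("grip")
ctrl.movel([x,y,.2],max_speed=.15); st("lift")
over(*BASE,BY+np.pi/2,.2); ctrl.pause(.3); st("above")
P,im=cloud("wrist"); cv2.imwrite("pics/w4.png",im)
p=get_state()["tcp_pos"]; m=(np.hypot(P[...,0]-BASE[0],P[...,1]-BASE[1])<.13)
print("held plate",rect(P,m&(abs(P[...,1]+.016)<.05),.185,.206)); 
E
```

```text
at t 24.3 p [ 0.5309 -0.1817  0.0124] w 0.0855 gf 0.0 F [-0.3  0.2 -0. ] q7 -0.45 T [-0.04  0.    0.05]
grip t 25.2 p [ 0.5311 -0.1816  0.0129] w 0.0144 gf 107.7 F [-1.1  0.2  5.6] q7 -0.45 T [0.15 0.24 0.02]
lift t 26.6 p [ 0.5305 -0.1811  0.1991] w 0.0139 gf 107.3 F [ 0.2 -0.6 -8.1] q7 -0.67 T [-0.11 -0.05  0.01]
above t 27.6 p [ 0.5502 -0.017   0.2001] w 0.0145 gf 107.4 F [ 0.2 -0.1 -8.6] q7 -1.02 T [ 0.02 -0.01  0.  ]
held plate (array([ 0.57372894, -0.019468  ]), np.float64(-0.09779740049821672), (161.175048828125, 50.597110748291016), np.float64(0.19443042692668486), 26274)
```

View pics/w4.png

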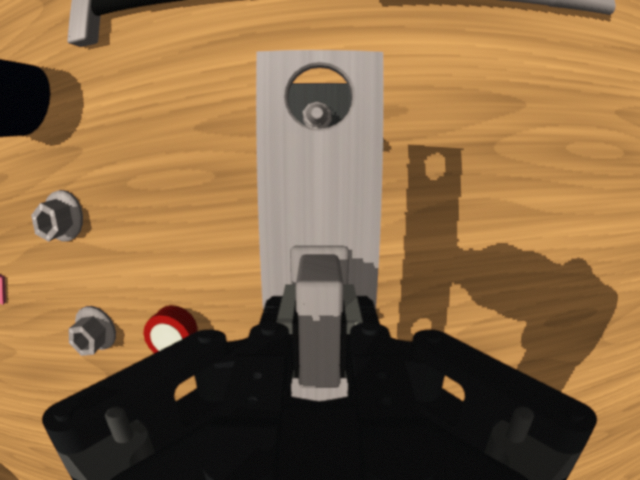

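The plate is held level and centred over the stud, which shows through the far hole at (317,115). Lowering it now.

```bash
python3 - <<'E'
from h import *
x,y=BASE
for z in (.15,.12,.10,.085,.07,.058,.050,.0465,.0455):
    ctrl.movel([x,y,z],max_speed=.08); F=get_state()["contact_force"]
    st(z)
    if np.hypot(F[0],F[1])>15 or F[2]>10: print("STOP"); break
else:
    ctrl.ungrasp(); ctrl.pause(.2); over(x,y,BY+np.pi/2,.22); st("released")
    P,im=cloud("wrist"); cv2.imwrite("pics/w5.png",im); m=(np.hypot(P[...,0]-BASE[0],P[...,1]-BASE[1])<.125)
    print("plate",rect(P,m&(abs(P[...,1]+.016)<.06),.034,.046)); print("rib",rect(P,m,.07,.08))
    # nuts
    for o in models.masks_of("wrist","nut_a"):
        r=rect(P,o["mask"],.028,.04); print(round(o["p"],2),np.round(o["point"]),r)
E
```

```text
0.15 t 28.4 p [ 0.5505 -0.0163  0.1502] w 0.0146 gf 107.4 F [ 0.4 -0.6 -6.2] q7 -0.96 T [-0.01  0.    0.  ]
0.12 t 28.9 p [ 0.5501 -0.0161  0.1196] w 0.0146 gf 107.4 F [ 0.6 -1.2 -6.1] q7 -0.93 T [-0.02 -0.03 -0.03]
0.1 t 29.3 p [ 0.5499 -0.016   0.0994] w 0.0142 gf 107.4 F [ 0.7 -0.1 -7.3] q7 -0.9 T [-0.01  0.   -0.01]
0.085 t 29.7 p [ 0.5499 -0.0159  0.0844] w 0.0144 gf 107.4 F [-0.3 -0.8 -7.5] q7 -0.88 T [-0.04 -0.07 -0.  ]
0.07 t 30.0 p [ 0.5499 -0.0159  0.0694] w 0.0142 gf 107.4 F [ 0.5  1.2 -5.8] q7 -0.86 T [0.02 0.03 0.02]
0.058 t 30.3 p [ 0.5499 -0.0158  0.0574] w 0.0147 gf 107.4 F [ 0.6  0.7 -6.3] q7 -0.85 T [-0.01 -0.   -0.01]
0.05 t 30.6 p [ 0.55   -0.0158  0.0495] w 0.0141 gf 107.3 F [ 0.3 -0.2 -7. ] q7 -0.84 T [-0.    0.02  0.  ]
0.0465 t 30.8 p [ 0.5502 -0.016   0.0464] w 0.0146 gf 107.3 F [ 0.2  0.2 -6.7] q7 -0.83 T [-0.02 -0.    0.01]
0.0455 t 31.1 p [ 0.5503 -0.016   0.0455] w 0.0146 gf 107.3 F [-0.5  0.8 -6.7] q7 -0.83 T [-0.05 -0.02  0.01]
released t 33.0 p [ 0.5498 -0.0159  0.2189] w 0.0853 gf 0.0 F [-0.6  0.  -0.2] q7 -1.04 T [ 0.   -0.    0.05]
plate (array([ 0.55025671, -0.01619975]), np.float64(-0.09582599550128545), (208.4087677001953, 50.80283737182617), np.float64(0.03929618967436166), 10283)
rib (array([ 0.55292511, -0.01589915]), np.float64(-0.09504848562103696), (176.52764892578125, 18.70995330810547), np.float64(0.07417727639762603), 1169)
0.7 [ 99. 323.] (array([0.444664, 0.261483]), np.float64(-0.3791441243824387), (37.71569061279297, 37.4027214050293), np.float64(0.034628055862626156), 523)
```

View pics/w5.png

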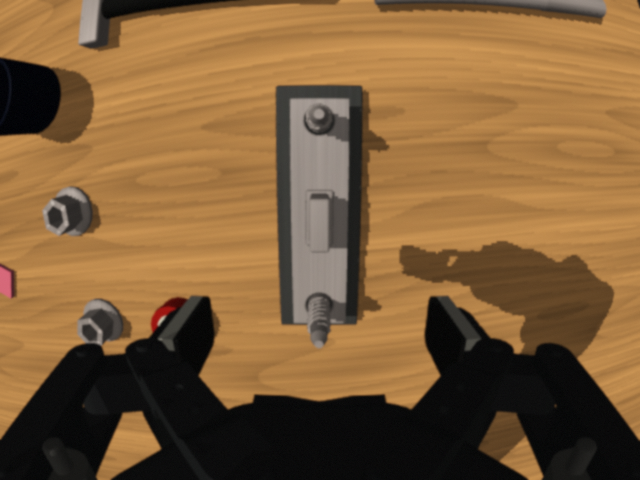

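The upper plate is level over both studs (centred at 319,210), with its measured top at 39.3 mm against 40 mm nominal. Now the nuts.

```bash
cat >> h.py <<'E'
SA=BASE+.085*np.array([np.cos(-.094),np.sin(-.094)]); SB=2*BASE-SA
def nutlook(xy,name):
    """go above, look straight down with the wrist camera; centre and flat direction of the hexagon"""
    # camera sits 67 mm along tool +x, tilted 15 deg back: stand so the nut is near the optical axis
    ctrl.pause(.1); P,im=cloud("wrist"); cv2.imwrite(f"pics/{name}.png",im)
    m=np.hypot(P[...,0]-xy[0],P[...,1]-xy[1])<.06
    r=rect(P,m,.030,.042); Q=P[m]; Q=Q[(Q[:,2]>.031)&(Q[:,2]<.042)]
    # hexagon fit: smallest width over directions (flats are 60 deg apart)
    a=np.deg2rad(np.arange(0,60,.5)); wid=[]; cen=[]
    for t in a:
        e=[(np.percentile(Q[:,:2]@[np.cos(t+k*np.pi/3),np.sin(t+k*np.pi/3)],[.7,99.3])) for k in range(3)]
        wid.append(sum(x[1]-x[0] for x in e))
        M=np.array([[np.cos(t+k*np.pi/3),np.sin(t+k*np.pi/3)] for k in range(3)]); cen.append(np.linalg.lstsq(M,np.array([x.mean() for x in e]),rcond=None)[0])
    i=int(np.argmin(wid)); f=rect(P,m,.003,.010)
    print(name,"hex",cen[i],"flat dir deg",np.rad2deg(a[i]),"width",wid[i]/3,"n",len(Q),"rect",r,"flange",f)
    return cen[i],a[i]
E
python3 - <<'E'
from h import *
print(SA,SB)
over(.5805,.2665,np.pi/2,.2); st(); c,a=nutlook((.5805,.2665),"n2")
n=nutlook((.4447,.2615),"n1")
im=cv2.imread("pics/n2.png"); cv2.imwrite("pics/n2c.png",cv2.resize(im[100:400,120:520],None,fx=2,fy=2))
print([(round(o["p"],2),np.round(o["point"])) for o in models.recognise("wrist","nut_a")])
E
```

```text
[ 0.63492475 -0.02397824] [ 0.46567525 -0.00802176]
 t 34.7 p [0.5805 0.2653 0.1992] w 0.0852 gf 0.0 F [ 0.7 -0.  -0.6] q7 0.76 T [-0.    0.01  0.02]
n2 hex [0.58029701 0.26739824] flat dir deg 31.0 width 0.03566058043709752 n 1019 rect (array([0.58022968, 0.26760184]), np.float64(-0.010871556201921706), (41.240455627441406, 35.71828842163086), np.float64(0.03514480897000544), 1028) flange (array([0.58001678, 0.26725592]), np.float64(-0.01712425896726444), (57.63459396362305, 56.52151870727539), np.float64(0.006589006578321455), 1316)
n1 hex [0.4427016  0.26256356] flat dir deg 7.499999999999999 width 0.035787603985409595 n 1038 rect (array([0.44296622, 0.26241431]), np.float64(-0.43196153301754414), (40.43994140625, 36.447818756103516), np.float64(0.03520084201249113), 1058) flange (array([0.44257166, 0.26254974]), np.float64(-0.5664637515026962), (57.079566955566406, 56.8477783203125), np.float64(0.006593393898929378), 1309)
[(0.88, array([318.,  70.])), (0.77, array([321., 210.]))]
```

View pics/n2c.png

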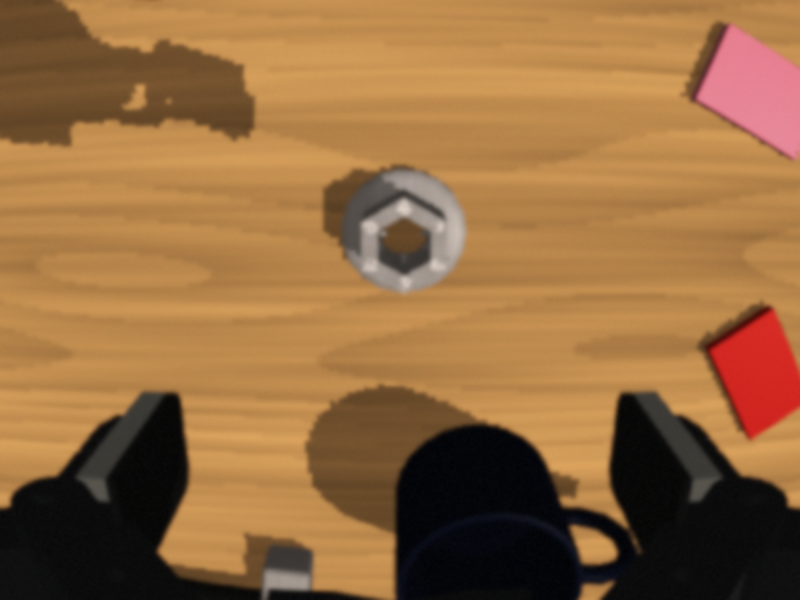

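The crop shows nut 2 at about (403,232), with one pair of flats left and right along the closing line. The mug is clear, below it in the picture. Picking up the nut now.

```bash
cat >> h.py <<'E'
def nutpick(c,ang,q7=-2.6,stud=None,g=.013,f=60):
    over(*c,ang); down(*c,g); ctrl.close_gripper(f); ctrl.pause(.1); st("grip")
    p=get_state()["tcp_pos"]; ctrl.movel([p[0],p[1],.2],max_speed=.2); st("lift")
    over(*stud,BY+np.pi/2,.2); q=np.array(get_state()["qpos"]); q[6]=q7; ctrl.set_joints(q); ctrl.pause(.2)
    s=get_state(); st("hover")
def R_of(s): w=s["eef_rot"]; return Ro.from_quat([w[1],w[2],w[3],w[0]])
E
python3 - <<'E'
from h import *
nutpick((.5803,.2674),np.deg2rad(91),-2.6,SA)
P,im=cloud("wrist"); cv2.imwrite("pics/s1.png",im)
for S in (SA,SB):
    k=np.hypot(P[...,0]-S[0],P[...,1]-S[1])<.03
    q=P[k&(P[...,2]>.104)&(P[...,2]<.125)]; print(S,"tip",len(q),q.mean(0) if len(q) else None)
cv2.imwrite("pics/s1c.png",im)
E
```

```text
grip t 37.9 p [0.5806 0.2676 0.0135] w 0.0349 gf 61.9 F [-0.6 -1.1  6.5] q7 0.65 T [-0.12  0.12 -0.01]
lift t 39.0 p [0.58   0.267  0.1985] w 0.0346 gf 61.1 F [-0.3 -0.7 -2.9] q7 0.78 T [-0.   -0.04 -0.05]
hover t 42.2 p [ 0.6345 -0.023   0.1988] w 0.0349 gf 60.9 F [ 0.2 -0.9 -3.2] q7 -2.6 T [-0.03  0.04  0.02]
[ 0.63492475 -0.02397824] tip 0 None
[ 0.46567525 -0.00802176] tip 186 [ 0.46778349 -0.00896101  0.10839026]
```

View pics/s1c.png

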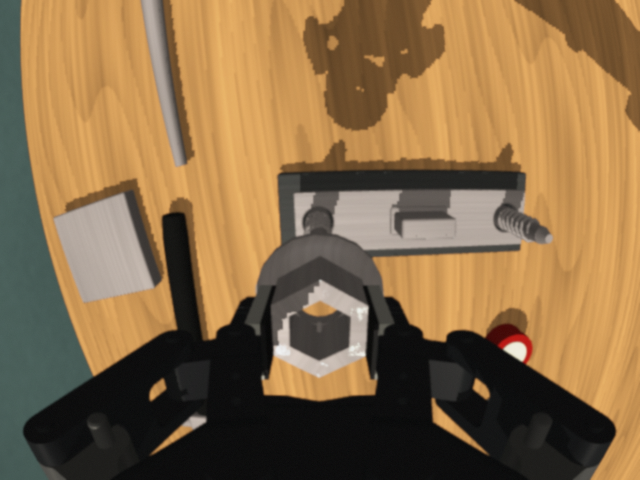

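The nut is gripped square on its flats (320,325). Lowering it in force-guarded steps.

```bash
cat >> h.py <<'E'
def insert(S,zend=.080,z0=.132,step=.003,lim=8):
    """lower a held nut over a stud tip, shifting towards less side force; stop on vertical force"""
    x,y=S; ctrl.movel([x,y,z0],max_speed=.15); ctrl.pause(.3); F0=get_state()["contact_force"]; z=z0
    while z>zend:
        z-=step; ctrl.movel([x,y,z],max_speed=.03); ctrl.pause(.05); s=get_state(); F=s["contact_force"]-F0
        print(round(z,4),np.round(s["tcp_pos"],4),np.round(F,1),np.round(s["wrist_torque"],2))
        if F[2]>lim: print("vertical stop"); break
        if np.hypot(F[0],F[1])>3: x+=np.clip(F[0]*1e-4,-5e-4,5e-4); y+=np.clip(F[1]*1e-4,-5e-4,5e-4)
    st("end"); return x,y,z
E
python3 - <<'E'
from h import *
print(insert(SA))
E
```

```text
0.129 [ 0.6348 -0.0239  0.1289] [-0.7  0.8 -0.3] [0.03 0.01 0.  ]
0.126 [ 0.6349 -0.0239  0.1258] [-0.2  0.6 -1.2] [-0.04  0.04 -0.01]
0.123 [ 0.6349 -0.024   0.1229] [0.5 0.5 0.2] [-0.    0.02 -0.02]
0.12 [ 0.6348 -0.024   0.1199] [ 0.6 -0.1 -0.2] [-0.03  0.05 -0.  ]
0.117 [ 0.6349 -0.024   0.1169] [-0.3  0.1  0.1] [ 0.01 -0.01  0.02]
0.114 [ 0.6349 -0.024   0.1139] [ 0.  -0.3 -0.6] [-0.01 -0.03  0.02]
0.111 [ 0.6349 -0.024   0.1109] [-0.2 -0.5  0.8] [-0.03  0.05 -0.03]
0.108 [ 0.6349 -0.0239  0.1079] [-0.4  0.6  0.4] [-0.06 -0.06  0.02]
0.105 [ 0.6349 -0.0239  0.1049] [-0.5  0.7 -0.2] [0.   0.02 0.03]
0.102 [ 0.6349 -0.0239  0.1019] [-0.4  1.  -0.1] [-0.03 -0.02 -0.03]
0.099 [ 0.6349 -0.024   0.0989] [-0.1  1.2 -0.5] [ 0.07 -0.04 -0.  ]
0.096 [ 0.635  -0.024   0.0959] [ 1.4 -0.5  0.3] [-0.05 -0.1   0.01]
0.093 [ 0.6347 -0.0239  0.0928] [ 0.   1.1 -0.6] [0.04 0.02 0.01]
0.09 [ 0.6351 -0.0241  0.0902] [0.2 0.5 1.8] [-0.06 -0.08 -0.01]
0.087 [ 0.6355 -0.0244  0.0893] [-3.4  2.  17. ] [ 0.39  0.78 -0.05]
vertical stop
end t 47.6 p [ 0.6355 -0.0244  0.0893] w 0.0352 gf 63.3 F [-3.5  1.9 14.5] q7 -2.5 T [ 0.39  0.78 -0.05]
(np.float64(0.6349247464338266), np.float64(-0.023978238590726633), 0.08699999999999997)
```

```bash
cat >> h.py <<'E'
LEAD=.016/(2*np.pi)
def wind(S,q7end,z,zstop=None,F0=0.,dq=.35,tmax=.8,verbose=2):
    """turn joint 7 up to q7end, lowering with the thread, z trimmed by the vertical force; stops at torque tmax or at zstop"""
    n=0; why="end of stroke"
    while True:
        s=get_state(); q=np.array(s["qpos"]); d=min(dq,q7end-q[6])
        if d<.03: break
        if zstop is not None and z<=zstop: why="zstop"; break
        z-=LEAD*d
        t=ctrl.ik([S[0],S[1],z],quatof(s)); t=np.array(t); t[6]+=d
        ctrl.set_joints(t); s=get_state(); F=s["contact_force"][2]-F0; n+=1
        if n%verbose==0: print("z",round(z,4),"act",np.round(s["tcp_pos"],4),"q7",round(s["qpos"][6],2),"F",np.round(s["contact_force"],1),"Tz",np.round(s["wrist_torque"],2),"w",round(s["width"],4))
        if F>6: z+=min(.0006,(F-4)*5e-5)
        if F<-6: z-=min(.0006,(-F-4)*5e-5)
        if abs(s["wrist_torque"][2])>tmax or abs(F)>45: why="torque/force"; break
    st(why); return z,why
def quatof(s):
    """tool straight down with the present yaw"""
    y=R_of(s).as_matrix()[:,1]; return quat(np.arctan2(y[1],y[0]))
E
python3 - <<'E'
from h import *
p=get_state(); ctrl.movel([SA[0],SA[1],.0895],max_speed=.03)
y0=R_of(get_state()).as_matrix()[:,1]
z,w=wind(SA,-1.0,.0895,F0=-3,verbose=1)
y1=R_of(get_state()).as_matrix()[:,1]; print("ccw turn",np.arctan2(y1[1],y1[0])-np.arctan2(y0[1],y0[0]))
E
```

```text
z 0.0886 act [ 0.6358 -0.0244  0.0902] q7 -2.15 F [-1.6  0.4 12.6] Tz [ 0.25  0.4  -0.03] w 0.0352
z 0.0883 act [ 0.6362 -0.0244  0.0908] q7 -1.8 F [-2.1  1.7 17.7] Tz [ 0.38  0.51 -0.05] w 0.035
z 0.088 act [ 0.6359 -0.0239  0.0904] q7 -1.45 F [-3.3  2.1 17.2] Tz [0.66 0.67 0.02] w 0.0348
z 0.0877 act [ 0.6347 -0.0237  0.0871] q7 -1.1 F [ 1.5 -0.4 -2.6] Tz [ 0.02 -0.1   0.07] w 0.0348
z 0.0875 act [ 0.6348 -0.0239  0.0871] q7 -1.0 F [ 1.  -0.7 -2.7] Tz [-0.01 -0.14 -0.01] w 0.0348
end of stroke t 49.8 p [ 0.6348 -0.0239  0.0871] w 0.0348 gf 61.4 F [ 1.  -0.7 -2.7] q7 -1.0 T [-0.01 -0.14 -0.01]
ccw turn -4.788170342162974
```

Joint 7 positive turns counter-clockwise seen from above, so I had the direction wrong. The nut has just clicked off the thread start, so no harm done. I'll lift it slightly, turn back and wind the other way.

```bash
sed -i 's/d=min(dq,q7end-q\[6\])/d=min(dq,q[6]-q7end)/; s/t\[6\]+=d$/t[6]-=d/' h.py; grep -n "q7end\|t\[6\]" h.py; python3 - <<'E'
from h import *
ctrl.movel([*SA,.094],max_speed=.05); q=np.array(get_state()["qpos"]); q[6]=2.5; ctrl.set_joints(q)
x,y,z=insert(SA,zend=.0865,z0=.094,step=.0015,lim=6)
z=get_state()["tcp_pos"][2]
z,w=wind(SA,-2.7,z,F0=-3,verbose=2)
E
```

```text
82:def wind(S,q7end,z,zstop=None,F0=0.,dq=.35,tmax=.8,verbose=2):
83:    """turn joint 7 up to q7end, lowering with the thread, z trimmed by the vertical force; stops at torque tmax or at zstop"""
86:        s=get_state(); q=np.array(s["qpos"]); d=min(dq,q[6]-q7end)
90:        t=ctrl.ik([S[0],S[1],z],quatof(s)); t=np.array(t); t[6]-=d
0.0925 [ 0.6353 -0.0243  0.0938] [-1.7  0.2  8.4] [0.28 0.16 0.01]
vertical stop
end t 53.9 p [ 0.6353 -0.0243  0.0938] w 0.0342 gf 78.8 F [-0.4  0.8 11.6] q7 2.5 T [0.28 0.16 0.01]
z 0.0923 act [ 0.6346 -0.0233  0.0926] q7 1.8 F [-1.2  2.4  8.1] Tz [ 0.54  0.29 -0.03] w 0.0346
z 0.091 act [ 0.6347 -0.024   0.0909] q7 1.11 F [-0.2  1.4  4.1] Tz [ 0.27  0.02 -0.05] w 0.0347
z 0.0895 act [ 0.6349 -0.024   0.0895] q7 0.42 F [-0.4  1.7  3.7] Tz [ 0.47  0.08 -0.06] w 0.0344
z 0.0879 act [ 0.635  -0.024   0.0879] q7 -0.26 F [0.4 1.7 2.5] Tz [ 0.43 -0.13 -0.04] w 0.0343
z 0.0861 act [ 0.635  -0.0241  0.0861] q7 -0.95 F [-0.5  1.3  2.2] Tz [ 0.37 -0.1  -0.05] w 0.0346
z 0.0843 act [ 0.6348 -0.0243  0.0844] q7 -1.63 F [-0.6 -0.4  2.1] Tz [0.09 0.11 0.01] w 0.0345
z 0.0825 act [ 0.6351 -0.0241  0.0826] q7 -2.32 F [-0.1 -0.1  3.2] Tz [ 0.14  0.01 -0.08] w 0.0348
z 0.0817 act [ 0.6349 -0.0241  0.0817] q7 -2.7 F [-0.3 -0.4  2.7] Tz [ 0.    0.14 -0.02] w 0.0346
end of stroke t 60.5 p [ 0.6349 -0.0241  0.0817] w 0.0346 gf 77.6 F [-0.3 -0.4  2.7] q7 -2.7 T [ 0.    0.14 -0.02]
```

```bash
cat >> h.py <<'E'
def nutstate(S,name):
    P,im=cloud("wrist"); cv2.imwrite(f"pics/{name}.png",im)
    d=np.hypot(P[...,0]-S[0],P[...,1]-S[1]); Q=P[(d<.026)&(d>.0125)]; Q=Q[Q[:,2]>.045]; zt=np.percentile(Q[:,2],80)
    T=Q[abs(Q[:,2]-zt)<.004]; A=np.c_[T[:,:2]-S,np.ones(len(T))]; k=np.linalg.lstsq(A,T[:,2],rcond=None)[0]
    print(name,"nut top z",zt,"underside",zt-.036+.0008,"tilt",k[:2],"centre",T[:,:2].mean(0),len(T))
E
python3 - <<'E'
from h import *
z=get_state()["tcp_pos"][2]
ctrl.ungrasp(); q=np.array(get_state()["qpos"])
ctrl.movel([*SA,.2],max_speed=.25); nutstate(SA,"v1"); ctrl.movel([*SA,z],max_speed=.15)
q=np.array(get_state()["qpos"]); q[6]+=5*np.pi/3; ctrl.set_joints(q); st()
E
```

```text
v1 nut top z 0.2988305263600615 underside 0.26363052636006157 tilt [-0.04527358 -0.14019392] centre [ 0.62955477 -0.04152478] 4325
 t 67.0 p [ 0.6354 -0.0245  0.0825] w 0.0853 gf 0.0 F [ 0.8  0.1 -0.2] q7 2.54 T [ 0.03 -0.02  0.04]
```

View pics/v1.png

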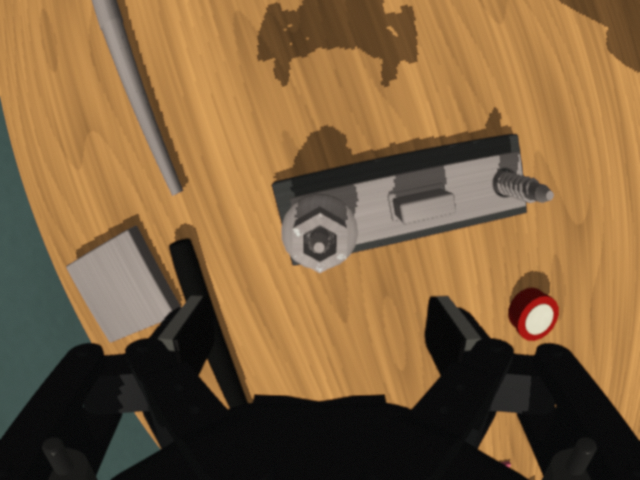

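The nut sits level on stud A at (320,235), with its flats square to the fingers. My depth filter caught gripper pixels, so I'll cap it. Carrying on winding.

```bash
sed -i 's/Q=Q\[Q\[:,2\]>.045\]/Q=Q[(Q[:,2]>.045)\&(Q[:,2]<.14)\&(Q[:,2]>.05)]/; s/T=Q\[abs(Q\[:,2\]-zt)<.004\]/zt=np.median(Q[Q[:,2]>zt-.004][:,2]); T=Q[abs(Q[:,2]-zt)<.004]/' h.py; cat >> h.py <<'E'
def regrip(S,z,look=None):
    """open, turn the hand back 300 deg, close again at height z"""
    ctrl.ungrasp(); q=np.array(get_state()["qpos"])
    if look: ctrl.movel([*S,.2],max_speed=.3); nutstate(S,look); ctrl.movel([*S,z],max_speed=.2)
    q=np.array(get_state()["qpos"]); q[6]+=5*np.pi/3; ctrl.set_joints(q)
    ctrl.movel([*S,z],max_speed=.05); ctrl.close_gripper(60); ctrl.pause(.1); st("regrip")
E
python3 - <<'E'
from h import *
ctrl.movel([*SA,.0817],max_speed=.05); ctrl.close_gripper(60); ctrl.pause(.1); st("closed")
z,w=wind(SA,-2.7,.0817,F0=-3,dq=.5)
regrip(SA,z,"v2")
E
```

```text
closed t 67.9 p [ 0.6354 -0.0241  0.082 ] w 0.0352 gf 62.2 F [ 0.6 -0.5  2.2] q7 2.54 T [ 0.01 -0.24 -0.01]
z 0.0793 act [ 0.635  -0.0239  0.0793] q7 1.55 F [-1.5  0.6  3.6] Tz [ 0.16  0.23 -0.05] w 0.0345
z 0.0769 act [ 0.6351 -0.0236  0.0769] q7 0.56 F [-1.   1.4  2.6] Tz [ 0.24  0.24 -0.04] w 0.0349
z 0.0743 act [ 0.6351 -0.0239  0.0743] q7 -0.43 F [0.4 0.8 2.2] Tz [ 0.23  0.05 -0.  ] w 0.0349
z 0.0718 act [ 0.635  -0.024   0.0718] q7 -1.41 F [0.1 1.3 3.1] Tz [ 0.25  0.02 -0.03] w 0.0345
z 0.0693 act [ 0.6349 -0.0242  0.0693] q7 -2.4 F [ 0.1 -0.1  1.8] Tz [ 0.1   0.06 -0.02] w 0.0353
end of stroke t 73.7 p [ 0.6349 -0.0242  0.0686] w 0.0348 gf 62.4 F [-1.1  0.   2. ] q7 -2.69 T [0.04 0.1  0.  ]
v2 nut top z 0.08983870139212687 underside 0.05463870139212687 tilt [0.00022366 0.03854501] centre [ 0.63386336 -0.02653558] 1275
regrip t 80.9 p [ 0.6352 -0.0243  0.0688] w 0.0352 gf 61.9 F [ 0.6 -0.6  1.4] q7 2.54 T [-0.16 -0.12  0.01]
```

```bash
python3 - <<'E'
from h import *
z,w=wind(SA,-2.7,.0686,F0=-3,dq=.6,tmax=.6)
ctrl.ungrasp(); ctrl.movel([*SA,.2],max_speed=.3); nutstate(SA,"v3")
over(.443,.2625,np.pi/2,.2); n=nutlook((.443,.2625),"n1b"); st()
E
```

```text
z 0.0655 act [ 0.6347 -0.024   0.0656] q7 1.35 F [-1.3  0.4  4.2] Tz [ 0.1   0.38 -0.03] w 0.0351
z 0.0628 act [ 0.6349 -0.024   0.0627] q7 0.16 F [-1.5  0.3  3.3] Tz [ 0.07  0.34 -0.04] w 0.0353
z 0.0599 act [ 0.635  -0.0239  0.0598] q7 -1.03 F [-0.6  0.6  0.7] Tz [ 0.19  0.13 -0.01] w 0.0353
z 0.0568 act [ 0.6351 -0.0239  0.0568] q7 -2.22 F [0.5 1.9 1. ] Tz [ 0.2  -0.07  0.  ] w 0.0348
end of stroke t 86.4 p [ 0.635  -0.024   0.0556] w 0.0349 gf 61.8 F [0.6 1.2 1.1] q7 -2.69 T [ 0.14  0.04 -0.02]
v3 nut top z 0.07655528081138488 underside 0.041355280811384884 tilt [-0.00221003  0.02721295] centre [ 0.6334415  -0.02675358] 1108
n1b hex [0.44222073 0.26249958] flat dir deg 6.5 width 0.035832290901991776 n 1015 rect (array([0.44212558, 0.26277185]), np.float64(-1.4584123352755034), (40.814231872558594, 36.56715393066406), np.float64(0.03518165108939425), 1036) flange (array([0.441914  , 0.26227679]), np.float64(0.007482165646739869), (57.601951599121094, 56.6878547668457), np.float64(0.0065602160109275165), 1333)
 t 90.4 p [0.443  0.2623 0.1997] w 0.0853 gf 0.0 F [ 1.4 -0.8  0.2] q7 0.31 T [-0.04  0.01  0.01]
```

```bash
python3 - <<'E'
from h import *
nutpick((.4421,.2624),np.deg2rad(66.5),2.6,SB)
if get_state()["width"]>.03:
    x,y,z=insert(SB,zend=.083,step=.004,lim=7)
    z=get_state()["tcp_pos"][2]; print("contact",z)
E
```

```text
grip t 93.4 p [0.4423 0.2625 0.0135] w 0.0345 gf 60.5 F [ 0.2 -0.5  5.2] q7 -0.3 T [-0.21  0.18 -0.1 ]
lift t 94.5 p [0.4419 0.2618 0.1989] w 0.0346 gf 60.0 F [-0.2 -0.3 -2.8] q7 -0.02 T [ 0.01  0.01 -0.02]
hover t 97.4 p [ 0.4658 -0.0067  0.2   ] w 0.0348 gf 59.9 F [-0.1  0.5 -2.7] q7 2.6 T [-0.02 -0.03 -0.01]
0.128 [ 0.4656 -0.008   0.1279] [1.3 0.4 1.3] [ 0.02 -0.03 -0.05]
0.124 [ 0.4656 -0.008   0.1239] [ 1.1 -1.5  0.6] [-0.   -0.01  0.01]
0.12 [ 0.4656 -0.008   0.1199] [ 0.8 -0.7  0.6] [-0.03  0.07 -0.  ]
0.116 [ 0.4656 -0.008   0.1159] [1.3 0.3 0.8] [ 0.01 -0.01 -0.03]
0.112 [ 0.4656 -0.008   0.1119] [ 0.8 -1.5  0.3] [ 0.01 -0.01 -0.03]
0.108 [ 0.4656 -0.008   0.1079] [ 1.5 -0.8  2. ] [-0.05  0.   -0.01]
0.104 [ 0.4656 -0.008   0.1039] [ 1.2 -1.1  1.2] [ 0.02  0.04 -0.  ]
0.1 [ 0.4656 -0.008   0.0999] [ 1.9 -0.7  1. ] [ 0.01 -0.01 -0.02]
0.096 [ 0.4656 -0.008   0.0959] [ 0.8 -0.5  1.5] [0.09 0.04 0.04]
0.092 [ 0.4656 -0.0081  0.0919] [ 1.4 -0.1  1.1] [ 0.01 -0.02  0.  ]
0.088 [ 0.4665 -0.0077  0.0896] [-2.7 -2.3 22.1] [-0.48  0.98 -0.09]
vertical stop
end t 101.9 p [ 0.4665 -0.0077  0.0896] w 0.0348 gf 62.7 F [-3.7 -1.8 18.9] q7 2.41 T [-0.48  0.98 -0.09]
contact 0.08958488523483063
```

```bash
python3 - <<'E'
from h import *
ctrl.movel([*SB,.0893],max_speed=.03)
z,w=wind(SB,-2.7,.0893,F0=-3,dq=.4,tmax=.7)
if w=="end of stroke": regrip(SB,z,"v4")
E
```

```text
z 0.0878 act [ 0.4663 -0.0082  0.0884] q7 1.61 F [-0.3 -1.2  7.2] Tz [-0.42  0.21 -0.02] w 0.0351
z 0.0862 act [ 0.466  -0.008   0.0865] q7 0.82 F [-0.2 -1.1  5.8] Tz [-0.31 -0.04 -0.09] w 0.0349
z 0.0846 act [ 0.4656 -0.0078  0.0846] q7 0.03 F [-1.1 -0.4  1.7] Tz [ 0.09  0.1  -0.05] w 0.0347
z 0.0826 act [ 0.4657 -0.0078  0.0826] q7 -0.77 F [0.2 0.6 2.6] Tz [0.42 0.25 0.  ] w 0.0349
z 0.0806 act [ 0.4659 -0.0079  0.0806] q7 -1.56 F [-0.8  0.7  1.8] Tz [0.29 0.11 0.  ] w 0.0349
z 0.0785 act [ 0.4661 -0.0079  0.0786] q7 -2.35 F [0.8 2.2 2.1] Tz [ 0.43 -0.1  -0.  ] w 0.0351
end of stroke t 108.2 p [ 0.4659 -0.0081  0.0777] w 0.035 gf 60.7 F [0.1 0.8 2.7] q7 -2.7 T [ 0.38 -0.12 -0.1 ]
v4 nut top z 0.09950207579014154 underside 0.06430207579014155 tilt [-0.00876406  0.04207496] centre [ 0.46521309 -0.01039839] 1380
regrip t 115.3 p [ 0.4662 -0.0079  0.0779] w 0.035 gf 62.1 F [ 1.6 -0.   3.6] q7 2.54 T [-0.03 -0.33  0.01]
```

```bash
python3 - <<'E'
from h import *
z,w=wind(SB,-2.7,.0777,F0=-3,dq=.6,tmax=.6)
if w=="end of stroke":
    regrip(SB,z)
    z,w=wind(SB,-2.7,z,F0=-3,dq=.6,zstop=.0552,tmax=.4,verbose=1); print("now fine",z)
E
```

```text
z 0.0749 act [ 0.4654 -0.0079  0.0748] q7 1.34 F [0.7 0.2 2.8] Tz [ 0.04  0.26 -0.07] w 0.035
z 0.0718 act [ 0.4657 -0.0077  0.0719] q7 0.14 F [-1.2  2.2  2.4] Tz [ 0.48  0.15 -0.02] w 0.0347
z 0.0687 act [ 0.466  -0.0081  0.0688] q7 -1.06 F [0.2 1.8 1.6] Tz [ 0.51 -0.06 -0.07] w 0.0348
z 0.0658 act [ 0.4658 -0.0082  0.0658] q7 -2.26 F [0.6 1.8 2.9] Tz [ 0.35 -0.03 -0.03] w 0.0349
end of stroke t 120.8 p [ 0.4659 -0.0083  0.0647] w 0.0349 gf 62.0 F [1.2 1.1 1.5] q7 -2.7 T [ 0.16 -0.18 -0.02]
regrip t 126.5 p [ 0.4661 -0.0079  0.0649] w 0.035 gf 62.4 F [1.1 0.2 1.9] q7 2.53 T [-0.   -0.26  0.04]
z 0.0632 act [ 0.4656 -0.0079  0.0632] q7 1.93 F [-1.5 -0.1  3.9] Tz [ 0.17  0.06 -0.01] w 0.0346
z 0.0618 act [ 0.4656 -0.0079  0.0618] q7 1.33 F [-0.8  1.   3.2] Tz [ 0.28  0.11 -0.06] w 0.0349
z 0.0604 act [ 0.4657 -0.0078  0.0603] q7 0.73 F [0.2 2.  1.3] Tz [ 0.55  0.09 -0.01] w 0.0346
z 0.0589 act [ 0.4658 -0.0081  0.0588] q7 0.14 F [-0.2  1.5  0.8] Tz [ 0.36  0.03 -0.04] w 0.0346
z 0.0573 act [ 0.4657 -0.0081  0.0573] q7 -0.46 F [-0.7  0.7  1.4] Tz [ 0.29  0.04 -0.04] w 0.0347
z 0.0558 act [ 0.4656 -0.0081  0.0558] q7 -1.06 F [-0.3  2.   1.8] Tz [ 0.37  0.3  -0.  ] w 0.0353
z 0.0543 act [ 0.4659 -0.0082  0.0543] q7 -1.66 F [-0.4  0.7  3.1] Tz [ 0.21  0.17 -0.05] w 0.0347
zstop t 130.9 p [ 0.4659 -0.0082  0.0543] w 0.0347 gf 62.6 F [-0.4  0.7  3.1] q7 -1.66 T [ 0.21  0.17 -0.05]
now fine 0.05437198237398127
```

```bash
cat >> h.py <<'E'
def tighten(S,z,q7end=-2.82,tmax=.3,zmin=.0528,dq=.12):
    """wind in small steps, never lowering the hand far past contact; stop when the torque about the stud rises"""
    while True:
        s=get_state(); q=np.array(s["qpos"])
        if q[6]-q7end<.03: st("end of stroke"); return z,False
        if s["contact_force"][2]<8: z=max(z-LEAD*dq,zmin)
        d=min(dq,q[6]-q7end); t=np.array(ctrl.ik([*S,z],quatof(s))); t[6]-=d; ctrl.set_joints(t); ctrl.pause(.05)
        s=get_state(); T=s["wrist_torque"]; print("z",round(z,4),round(s["tcp_pos"][2],4),"q7",round(s["qpos"][6],2),"F",np.round(s["contact_force"],1),"T",np.round(T,2))
        if abs(T[2])>tmax: st("tight"); return z,True
E
python3 - <<'E'
from h import *
print(tighten(SB,.0543))
E
```

```text
z 0.054 0.0541 q7 -1.78 F [-0.4 -0.1  5. ] T [ 0.24  0.1  -0.05]
z 0.0537 0.0539 q7 -1.9 F [-1.6  1.4  6. ] T [0.34 0.17 0.03]
z 0.0534 0.0537 q7 -2.02 F [-2.1  2.8  7.2] T [0.59 0.27 0.07]
z 0.0531 0.0536 q7 -2.13 F [-2.   2.7  8.1] T [0.66 0.31 0.08]
z 0.0531 0.0536 q7 -2.25 F [-1.2  2.7  8.3] T [0.71 0.17 0.01]
z 0.0531 0.0536 q7 -2.37 F [-1.8  1.7  9.1] T [0.67 0.14 0.07]
z 0.0531 0.0536 q7 -2.49 F [-1.5  1.5  8.3] T [0.67 0.19 0.01]
z 0.0531 0.0536 q7 -2.6 F [-2.4  3.2  8.1] T [0.62 0.16 0.01]
z 0.0531 0.0537 q7 -2.72 F [-1.6  2.3  8.4] T [0.63 0.11 0.05]
z 0.0531 0.0537 q7 -2.82 F [-0.9  2.4  8. ] T [ 0.66 -0.02  0.06]
end of stroke t 133.9 p [ 0.4665 -0.007   0.0537] w 0.0347 gf 63.2 F [-0.9  2.4  8. ] q7 -2.82 T [ 0.66 -0.02  0.06]
(0.053077690037054245, False)
```

```bash
python3 - <<'E'
from h import *
def re2(S,z,k):
    ctrl.ungrasp(); q=np.array(get_state()["qpos"]); q[6]+=k*np.pi/3; ctrl.set_joints(q); ctrl.movel([*S,z],max_speed=.05); ctrl.close_gripper(60); ctrl.pause(.1); st("regrip")
re2(SB,.0536,2)
print(tighten(SB,.0536,q7end=-2.2,zmin=.0533))
E
```

```text
regrip t 137.2 p [ 0.4658 -0.0079  0.0538] w 0.035 gf 62.0 F [-1.6 -0.3  5.6] q7 -0.72 T [-0.04  0.13 -0.08]
z 0.0533 0.0537 q7 -0.84 F [-1.6  0.1  6. ] T [0.13 0.01 0.  ]
z 0.0533 0.0538 q7 -0.96 F [-1.6  1.1  6.6] T [ 0.13 -0.16 -0.07]
z 0.0533 0.0537 q7 -1.08 F [-0.3  1.4  4.9] T [ 0.16 -0.15 -0.06]
z 0.0533 0.0536 q7 -1.2 F [-0.5  1.7  5.5] T [ 0.24 -0.33 -0.06]
z 0.0533 0.0535 q7 -1.32 F [0.4 2.6 4.9] T [ 0.58 -0.45 -0.08]
z 0.0533 0.0534 q7 -1.43 F [1.5 3.1 2.4] T [ 0.75 -0.71 -0.07]
z 0.0533 0.0533 q7 -1.55 F [0.6 3.8 0. ] T [ 0.88 -0.78 -0.06]
z 0.0533 0.0531 q7 -1.66 F [ 1.6  5.3 -2.8] T [ 0.93 -0.99 -0.16]
z 0.0533 0.053 q7 -1.78 F [ 1.5  5.9 -4.2] T [ 1.17 -1.14 -0.25]
z 0.0533 0.0529 q7 -1.9 F [ 3.8  5.5 -6.7] T [ 1.16 -1.27 -0.18]
z 0.0533 0.0527 q7 -2.01 F [ 2.7  6.5 -8. ] T [ 1.14 -1.16 -0.24]
z 0.0533 0.0525 q7 -2.13 F [ 2.4  6.5 -9.7] T [ 1.23 -1.32 -0.27]
z 0.0533 0.0524 q7 -2.2 F [  2.1   6.7 -11.4] T [ 1.32 -1.1  -0.32]
tight t 141.1 p [ 0.4651 -0.0076  0.0524] w 0.0347 gf 60.8 F [  2.1   6.7 -11.4] q7 -2.2 T [ 1.32 -1.1  -0.32]
(0.0533, True)
```

```bash
cat >> h.py <<'E'
def level(name):
    """plate top plane from wrist points near the plate"""
    P,im=cloud("wrist"); cv2.imwrite(f"pics/{name}.png",im)
    c,s=np.cos(-.094),np.sin(-.094); D=P[...,:2]-BASE; u=D[...,0]*c+D[...,1]*s; v=-D[...,0]*s+D[...,1]*c
    z=P[...,2]; m=(abs(u)<.10)&(abs(v)<.022)&(z>.033)&(z<.0455)&((abs(u)>.026)|(abs(v)>.012))&(np.hypot(abs(u)-.085,v)>.033)
    k=np.linalg.lstsq(np.c_[u[m],v[m],np.ones(m.sum())],z[m],rcond=None)[0]; print(name,"slope u,v",np.round(k[:2],4),"z",round(k[2],4),m.sum())
    for sg in (1,-1):
        n=(np.hypot(u-sg*.085,v)<.026)&(np.hypot(u-sg*.085,v)>.0125)&(z>.062)&(z<.085)
        print(" nut",sg,"underside",np.median(z[n])-.036+.0008,n.sum())
E
python3 - <<'E'
from h import *
ctrl.ungrasp(); ctrl.movel([*SB,.2],max_speed=.3)
over(*BASE,BY+np.pi/2,.22); level("l1"); st()
E
```

```text
l1 slope u,v [0.0364 0.0016] z 0.04 4305
 nut 1 underside 0.04366765519253529 1010
 nut -1 underside 0.03757073165937931 1064
 t 144.9 p [ 0.5502 -0.016   0.2199] w 0.0859 gf 0.0 F [-0.5 -1.2 -1.4] q7 0.81 T [-0.06 -0.04  0.02]
```

View pics/l1.png

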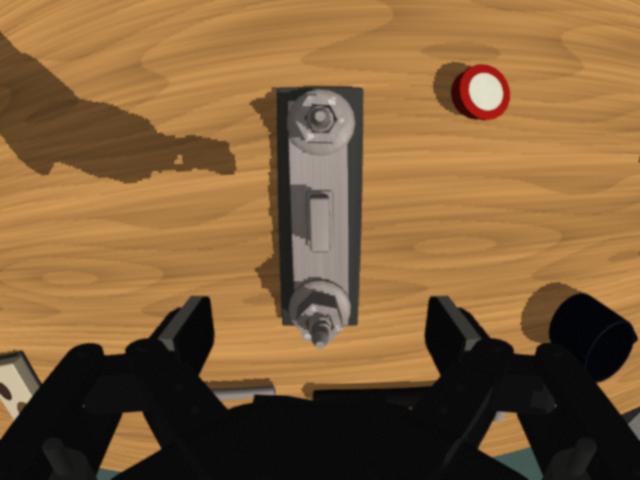

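The picture shows both nuts on (320,118 and 320,310), but nut B went too low and the plate now tilts 0.036 rad. I'll back B off about 0.85 rad, then wind A down to level it.

```bash
cat >> h.py <<'E'
def hexdir(S,zlo,zhi):
    """flat direction (mod 60 deg) of a nut on its stud"""
    P,im=cloud("wrist"); d=np.hypot(P[...,0]-S[0],P[...,1]-S[1]); Q=P[(d<.026)&(P[...,2]>zlo)&(P[...,2]<zhi)][:,:2]
    zz=None; a=np.deg2rad(np.arange(0,60,.5)); w=[]
    for t in a:
        w.append(sum(np.ptp(np.percentile(Q@[np.cos(t+k*np.pi/3),np.sin(t+k*np.pi/3)],[.7,99.3])) for k in range(3))/3)
    i=int(np.argmin(w)); print("hex dir deg",np.rad2deg(a[i]),"width",w[i],len(Q)); return a[i]
def grab(S,z,a,q7near):
    """close on the nut with the flat pair that puts joint 7 nearest q7near"""
    s=get_state(); c=[]
    for k in range(6):
        q=ctrl.ik([*S,.12],quat(a+k*np.pi/3))
        if q is not None: c.append((abs(q[6]-q7near),k))
    k=min(c)[1]; ctrl.movep([*S,.2],quat(a+k*np.pi/3)); ctrl.movel([*S,z+.02],max_speed=.2); ctrl.movel([*S,z],max_speed=.06)
    ctrl.close_gripper(60); ctrl.pause(.1); st("grab")
E
python3 - <<'E'
from h import *
over(*SB,BY+np.pi/2,.2); a=hexdir(SB,.067,.08); grab(SB,.0515,a,-.3)
# unwind 0.85 rad
z=.0515; n=6
for i in range(n):
    s=get_state(); z+=LEAD*.85/n; t=np.array(ctrl.ik([*SB,z],quatof(s))); t[6]+=.85/n; ctrl.set_joints(t)
    s=get_state(); print(round(z,4),np.round(s["tcp_pos"],4),"F",np.round(s["contact_force"],1),"T",np.round(s["wrist_torque"],2))
ctrl.ungrasp(); ctrl.movel([*SB,.2],max_speed=.3); over(*SA,BY+np.pi/2,.2); level("l2"); a=hexdir(SA,.072,.086); grab(SA,.057,a,.5)
E
```

```text
hex dir deg 53.0 width 0.035670378442751505 1230
grab t 148.4 p [ 0.4656 -0.0079  0.052 ] w 0.0345 gf 59.7 F [-2.7  1.4  5.4] q7 -0.78 T [ 0.05  0.04 -0.27]
0.0519 [ 0.4659 -0.0081  0.0522] F [-1.8 -0.9  4.4] T [-0.25 -0.07  0.44]
0.0522 [ 0.4659 -0.0081  0.0523] F [-0.5 -1.5  2.8] T [-0.33 -0.22  0.28]
0.0526 [ 0.4656 -0.0084  0.0525] F [-0.3 -2.2  1.3] T [-0.67 -0.14  0.19]
0.0529 [ 0.4656 -0.0083  0.0528] F [ 0.7 -2.5 -1. ] T [-0.74 -0.06  0.11]
0.0533 [ 0.4654 -0.0082  0.0531] F [ 0.3 -2.6 -1.2] T [-0.75  0.18  0.11]
0.0537 [ 0.4654 -0.0083  0.0535] F [ 0.3 -2.1 -3.5] T [-0.98  0.12  0.05]
l2 slope u,v [0.0156 0.0019] z 0.0396 5351
 nut 1 underside 0.04155019880104134 1243
 nut -1 underside 0.03881266452306803 866
hex dir deg 43.5 width 0.035716619944686556 1449
grab t 154.5 p [ 0.6352 -0.0238  0.0574] w 0.0348 gf 61.3 F [-0.7  0.6  4.5] q7 0.24 T [0.04 0.13 0.03]
```

```bash
python3 - <<'E'
from h import *
print(tighten(SA,.057,q7end=-2.6,tmax=.28,zmin=.0562,dq=.15))
E
```

```text
z 0.0566 0.0571 q7 0.09 F [-0.4  0.8  4.6] T [ 0.09  0.15 -0.1 ]
z 0.0562 0.0569 q7 -0.06 F [-0.6  0.2  6.4] T [ 0.02  0.31 -0.05]
z 0.0562 0.0569 q7 -0.21 F [-0.6 -0.2  6.6] T [ 0.06  0.37 -0.05]
z 0.0562 0.0568 q7 -0.36 F [-2.2 -0.2  7.1] T [ 0.06  0.38 -0.04]
z 0.0562 0.0568 q7 -0.52 F [-2.4 -0.2  6.7] T [ 0.16  0.45 -0.05]
z 0.0562 0.0568 q7 -0.67 F [-2.7 -0.   6.1] T [ 0.21  0.53 -0.02]
z 0.0562 0.0568 q7 -0.82 F [-2.  -0.   7.7] T [0.35 0.54 0.02]
z 0.0562 0.0567 q7 -0.97 F [-2.5  1.4  7.5] T [0.37 0.58 0.05]
z 0.0562 0.0567 q7 -1.12 F [-3.   0.9  6.2] T [ 0.41  0.51 -0.01]
z 0.0562 0.0565 q7 -1.26 F [-3.   0.5  4.6] T [ 0.59  0.4  -0.02]
z 0.0562 0.0563 q7 -1.41 F [-3.5  1.6  5.2] T [ 0.74  0.69 -0.1 ]
z 0.0562 0.0562 q7 -1.55 F [-4.5  1.9  4.4] T [ 0.98  0.86 -0.1 ]
z 0.0562 0.056 q7 -1.7 F [-3.6  1.9  3. ] T [ 1.27  0.79 -0.24]
z 0.0562 0.0559 q7 -1.84 F [-3.7  3.5  1.9] T [ 1.3   0.8  -0.38]
tight t 158.9 p [ 0.6347 -0.0237  0.0559] w 0.0348 gf 60.6 F [-3.7  3.5  1.9] q7 -1.84 T [ 1.3   0.8  -0.38]
(0.0562, True)
```

```bash
python3 - <<'E'
from h import *
ctrl.ungrasp(); ctrl.movel([*SA,.2],max_speed=.3); over(*BASE,BY+np.pi/2,.22); level("l3"); st()
E
```

```text
l3 slope u,v [ 0. -0.] z 0.0392 4199
 nut 1 underside 0.03967666782686645 892
 nut -1 underside 0.039892874854213986 1087
 t 162.6 p [ 0.5503 -0.016   0.2199] w 0.0853 gf 0.0 F [ 0.  -0.1 -0. ] q7 0.81 T [0.01 0.02 0.01]
```

View pics/l3.png

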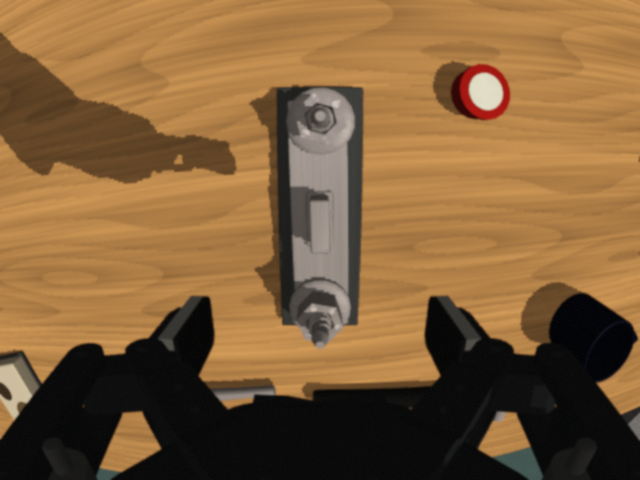

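The plate is dead level and both nuts are seated. Nut B may only just touch, so I'll give it a gentle last turn.

```bash
python3 - <<'E'
from h import *
over(*SB,BY+np.pi/2,.2); a=hexdir(SB,.069,.082); grab(SB,.054,a,0.)
print(tighten(SB,.0538,q7end=-2.6,tmax=.28,zmin=.0534,dq=.12))
ctrl.ungrasp(); ctrl.movel([*SB,.2],max_speed=.3); over(*BASE,BY+np.pi/2,.22); level("l4"); st()
E
```

```text
hex dir deg 39.5 width 0.03573053714390334 1327
grab t 165.6 p [ 0.4661 -0.0078  0.0544] w 0.0348 gf 60.2 F [-1.1  0.1  6.1] q7 -0.13 T [ 0.09  0.15 -0.11]
z 0.0535 0.0543 q7 -0.25 F [-1.1  0.2  9.7] T [ 0.1   0.28 -0.74]
tight t 165.9 p [ 0.4663 -0.0077  0.0543] w 0.0346 gf 61.3 F [-1.1  0.2  9.7] q7 -0.25 T [ 0.1   0.28 -0.74]
(0.05349442250926356, True)
l4 slope u,v [ 0.0014 -0.002 ] z 0.0392 4268
 nut 1 underside 0.039626990826237676 887
 nut -1 underside 0.03983975077269579 1110
 t 168.1 p [ 0.5494 -0.0156  0.2194] w 0.0854 gf 0.0 F [ 0.4  0.7 -0.4] q7 0.78 T [-0.01 -0.05  0.02]
```

```bash
python3 - <<'E'
from h import *
print(ticket.close_job())
E
```

```text
the job is handed in; nothing more can be done
None
```

The billet is clamped and the job is handed in, but the station gave no verdict: both blanks on the bench (silver and brass) are stacked mid-plate, the upper plate is level, and both nuts are finger-tight, done in about 168 s; I saw no sign the tin, hammer, mug or mandrel moved, but did not measure them.

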